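Shut the sliding box lid past its spring catch

TASK

Shut the sliding lid of the wooden box: press the steel catch plate along its front down with a fingertip and, keeping it held down so that its tooth is out of the way, push the lid's lug from behind until the lid is fully home against its end stop, then let the catch spring right up behind the lug and move clear. Only press and push: do not grip or lift anything, keep off the front side of the lug, and leave the cups and other things round the box where they stand.

Things in the scene. Friction and masses are not known exactly. Their poses are not given: they have to be found in the camera images.
- box: Fixed wooden storage box, 130 (x) x 250 (y) x 70 mm high, with a sliding lid (top at 81 mm). Origin: centre of its underside, on the worktop; x to its back, y along it to the end where the lid closes (left seen from its front), z up. The catch housing on its front (-x) wall stands out to x = -118 mm, 46 mm high at most. A lime and a tea light are fixed inside, below the lid.
- lid (a joint): Travel of the lid, m, along the box's +y: 0 = drawn 95 mm open, 0.095 = fully shut at the end stop; starts at 0 to 0.04. Captive (cannot be lifted), slides with about 1.5 N of friction, stays where left. With the catch up, the lug's front face runs into the tooth at 0.060; from 0.084 on the lug is past the tooth.
- catch (a joint): How far the spring catch is pressed down, in m: 0 = fully up, 0.012 = bottomed. Spring: about 2 N at the top to 6.5 N at the bottom; it rises by itself when let go. The lug passes over the tooth only while it is pressed 0.008 or deeper.
- press_plate: Steel plate of the spring catch, in the box's frame x = -120 to -72, y = -120 to +70 mm, top at z = 50 mm when up (38 bottomed). Its tooth, x = -82 to -72, y = 26 to 34 mm, stands 10 mm above the plate by the box wall and blocks the lid's lug. The strip x = -120 to -84 mm is free for a fingertip all along. Origin and axes: those of the box, lowered by the catch's travel.
- plate_top (a point): Point on the top of the plate, in the middle of its length, on the line x = -101 mm of the box's frame (where a fingertip clears the tooth).
- lug_push (a point): Middle of the rear face of the lid's lug, to be pushed towards the box's +y: box x = -99, z = 66 mm, y = -50 mm + lid value. The lug is a wooden block that stands out from the lid's front edge over the plate: x = -118 to -70 mm, 16 mm thick (from this face towards +y), z = 52.5 to 80 mm, its underside 2.5 mm above the raised plate.
- lug_front: Front 5 mm of the lug, the side away from the pushing finger (box y = -39 to -34 mm + lid value). Not to be touched: touching it means that the lug is being gripped or pulled. Origin at box y = 0 + lid value, on the worktop.
- salt_shaker: Bystander: glass salt shaker with a metal cap, 44 mm across, 90 mm tall, loose, standing near the left end of the box; origin at the centre of its underside. Leave it alone.
- jigger: Bystander: double-cone steel measure, 46 mm across, 84 mm tall, loose, standing near the left end of the box; origin at the centre of its underside. Leave it alone.
- cup: Bystander: small painted cup with one handle, 73 x 58 x 47 mm, loose, standing to the right of the box, near its front; origin at the centre of its underside. Leave it alone.
- mug_dots: Bystander: pale mug with dots, 77 x 115 x 89 mm with its handle, loose, standing to the right of the box; origin at the centre of its underside. Leave it alone.
- mug_plain: Bystander: speckled pale mug, 88 x 121 x 100 mm with its handle, loose, standing to the left of the box; origin at the centre of its underside. Leave it alone.

How it is judged:
By the outcome, as a careful person would: the job done as asked, in the order asked, and still so for the second after the job is handed in, with the robot touching nothing.
It also fails if it takes over 35 s, if anything falls off the work surface, if the arm or the gripper's body presses on something with over 40 N, if the wrist force passes 120 N, or if a joint passes its speed limit or range.

ROBOT

A 6-joint arm with a two-finger parallel gripper is mounted at the origin on a cart in front of the work surface, level with it; the furniture and walls round the work are solid. World frame = base frame: x ahead of the robot, y to its left, z up, the work surface at z = 0. Lengths are in m, angles in rad, forces in N, time in s.
With the tool pointing down it reaches from about 0.3 to 0.875 m from the base axis. Payload 6.4 kg.
Tool frame: the origin (TCP) lies at the very end of the fingers, on their centre line; the grasp point (between the pads) lies 19 mm behind it; z points along the fingers, y is the line along which they close (so a half turn about z gives the same grasp; the last joint's range is limited). The gripper opens to 85 mm and grips with 20 to 120 N. Pads are 22 mm wide; open, the fingers measure 114 mm over their backs; the gripper's body (76 mm by 85 mm) begins 54 mm behind the grasp point. The pads swing forward as they close: fully open they stand 13 mm farther back than shut.
Start: joints at [-1.344, 0.181, 1.607, -0, 1.354, -0.206], TCP at [0.241, -0.522, 0.231] pointing down, gripper open.
Joint ranges: [-2.99, 2.99], [-0.89, 2.07], [0.3, 2.58], [-1.14, 4.28], [0, 2.63], [-3.12, 3.12]. Speed limits (rad/s): [2.57, 2.57, 3.01, 3.14, 3.14, 3.14].

INTERFACE

Orientations are given as a unit quaternion [w, x, y, z].
In Python, from bench import ctrl, camera, calibration, order, outline_of gives the robot as it stands.
- The arm moves only by the tool move_arm, never from a script. Its argument "series" is a list that holds one entry, the list of rows, each a list of 5 numbers: the opening, from 0 (shut) to 1 (fully open), then the shift along the tool's x, y, z in mm, then the turn about the tool's z in rad. A call has exactly 10 rows; each row is the pose to reach, as a shift and turn from the pose commanded when the call began, along the tool's axes at that moment; what a row does not reach only later rows make up. A row lasts 1/12 s, in which the tool goes at most 41.7 mm and 7.16 degrees, less where a joint would pass 70% of its speed; a pose out of reach is approached as far as the arm can. A call with a gripper value outside its range is refused whole. The fingers move at their own pace and stop on an object; the grip force is fixed at half the most. Time passes only in rows, so rows that repeat a pose let the fingers close, or fill a call up. It gives the time, the measured TCP pose, the force, the opening and the grip force at its end, in the units of the state.
- ctrl.get_obs(): the state, without advancing time (a new reading comes with each control period).
- camera(name): name is "scene" or "top"; returns (picture, depth): 384x512x3 uint8, blue, green, red; 384x512 float32, m along the optical axis (not along the pixel's ray), 0 where there is no reading.
- calibration(name): a dict with "intrinsics" (3x3 intrinsics, pixels), "k1" (the pictures are not rectified: a ray, as slopes to the right and down, at radius r is drawn at 1 + k1 r^2 times it, then the intrinsics apply), "rvec" (rotation vector, rad) and "tvec" (3), from world to camera coordinates, as OpenCV has them. Camera axes: x right, y down, z forward; pixel columns grow to the right and rows downward; lengths in m; the calibration is good to about 2 mm. A picture is of the moment at which its call begins. calibration takes no time and is no camera call.
- order.hand_in(): hands the job in; it is judged then, once.
Trained networks look in the newest picture that a camera, given by its name, has taken for a name from the list of things; names that differ only in an ending like _2 or _b are one class to them, and where a whole thing is asked for, a point or a joint stands for the part that bears it (a point fixed in the world has none). Each returns a list of dicts, best first, with "conf" (0 to 1); they miss things now and then, are a little off and sometimes report something else, mostly with a low value. They report only what shows in the picture. A call takes as long as a camera call.
- outline_of(target, camera): "region" (384x512 bool, what is visible of it) and "bbox" ([centre column, centre row, width, height] in pixels, round what is visible of it).
The state is a dict: "time_s": time; "q": joint angles; "dq": joint speeds; "joint_efforts": joint torques, N m; "eef_pos": TCP position; "eef_rot": TCP orientation; "wrist_force": force on the tool from outside, world axes, zero at the start; "torque": the same for the moment, N m; "opening": opening from 0.0 (shut) to 1.0 (fully open); "grasp_force": force on a finger pad.
Only numpy, scipy, OpenCV 4.12 (cv2) and the standard library are available. Lean on these libraries where they do the work, as an engineer would, in place of code of your own. Each camera call takes 0.05 s, during which the arm holds its last target. There are 200 camera calls.

## Working session

There is one attempt and no reset: what is moved stays moved. The work goes in short steps, Python scripts to look and compute and a tool call to move; the robot and the scene stay as the last step left them, time stands still between calls to the robot, and variables do not carry over. Pictures are saved under pics/ and viewed, at most 10 in all, crops included, and the job is handed in when it is done.

Besides the shell and the picture viewer there is one more tool, called after "Emit:" by a JSON object that holds its "fn" and its "kwargs". move_arm: Moves the arm, as the interface text tells. Its arguments: {"type":"object","properties":{"series":{"type":"array","items":{"type":"array","items":{"type":"array","items":{"type":"number"}}}}},"required":["series"]}

```bash
mkdir -p pics
cat > h.py <<'E'
import numpy as np,cv2
from bench import ctrl,camera,calibration,order,outline_of
def pts(name,depth,mask):
    c=calibration(name);K=np.array(c["intrinsics"]);R=cv2.Rodrigues(np.array(c["rvec"],float))[0];t=np.array(c["tvec"],float).ravel()
    v,u=np.nonzero(mask&(depth>0));z=depth[v,u]
    p=np.stack([(u-K[0,2])/K[0,0],(v-K[1,2])/K[1,1]],1);s=p.copy()
    for _ in range(20): s=p/(1+c["k1"]*(s**2).sum(1,keepdims=True))
    return (np.c_[s*z[:,None],z]-t)@R,u,v
def rep():
    o=ctrl.get_obs();print({k:np.round(o[k],4) for k in("time_s","eef_pos","eef_rot","wrist_force","opening")})
E
python3 - <<'E'
from h import *
rep()
for n in("scene","top"):
    im,d=camera(n);cv2.imwrite(f"pics/{n}0.png",im);np.save(f"{n}0.npy",d)
    for t in("box","press_plate","lug_push","lug_front","salt_shaker","jigger","cup","mug_dots","mug_plain"):
        for r in outline_of(t,n)[:1]:
            P,_,_=pts(n,d,r["region"])
            np.save(f"m_{n}_{t}.npy",r["region"])
            print(n,t,round(r["conf"],2),np.round(r["bbox"]),np.round(np.percentile(P,[2,50,98],axis=0),3).tolist() if len(P) else 0)
E
```

```text
{'time_s': np.float64(0.0), 'eef_pos': array([ 0.241 , -0.5214,  0.2304]), 'eef_rot': array([-9.000e-04,  9.767e-01,  2.147e-01, -0.000e+00]), 'wrist_force': array([-1.2632, -0.0886, -0.6889]), 'opening': np.float64(0.9977)}
scene box 0.75 [283. 190. 110.  79.] [[0.429, -0.107, 0.004], [0.518, 0.076, 0.066], [0.619, 0.205, 0.082]]
scene press_plate 0.6 [304. 204.  52.  36.] [[0.427, -0.045, 0.044], [0.452, 0.066, 0.049], [0.483, 0.138, 0.055]]
scene lug_push 0.57 [295. 180.  83.  56.] [[0.446, -0.115, 0.059], [0.538, 0.014, 0.077], [0.619, 0.116, 0.082]]
scene lug_front 0.46 [302. 200.   6.  15.] [[0.435, 0.05, 0.052], [0.458, 0.055, 0.068], [0.479, 0.058, 0.081]]
scene salt_shaker 0.72 [218. 215.  16.  28.] [[0.546, 0.22, 0.002], [0.554, 0.28, 0.049], [0.636, 0.294, 0.088]]
scene jigger 0.83 [231. 233.  16.  34.] [[0.461, 0.235, -0.0], [0.477, 0.286, 0.034], [0.55, 0.304, 0.083]]
scene cup 0.36 [230. 232.  17.  34.] [[0.461, 0.228, -0.001], [0.479, 0.285, 0.033], [0.56, 0.304, 0.083]]
scene mug_dots 0.6 [340. 155.  19.  25.] [[0.524, -0.238, 0.027], [0.561, -0.179, 0.064], [0.586, -
[... 301 characters left out ...]
 [0.454, 0.055, 0.051], [0.48, 0.135, 0.057]]
top lug_push 0.82 [295. 198.  82.  63.] [[0.469, -0.115, 0.07], [0.549, 0.003, 0.079], [0.618, 0.113, 0.085]]
top salt_shaker 0.69 [202. 181.  11.  15.] [[0.547, 0.255, 0.043], [0.561, 0.268, 0.084], [0.577, 0.284, 0.093]]
top jigger 0.64 [199. 209.  16.  18.] [[0.46, 0.263, 0.005], [0.48, 0.281, 0.055], [0.5, 0.3, 0.085]]
top cup 0.85 [341. 214.  18.  20.] [[0.457, -0.174, -0.002], [0.489, -0.153, 0.017], [0.515, -0.12, 0.05]]
top mug_dots 0.65 [368. 192.  39.  25.] [[0.511, -0.264, 0.004], [0.551, -0.222, 0.034], [0.582, -0.172, 0.092]]
top mug_plain 0.57 [154. 193.  43.  29.] [[0.484, 0.357, -0.0], [0.528, 0.409, 0.039], [0.565, 0.464, 0.103]]
```

View pics/top0.png

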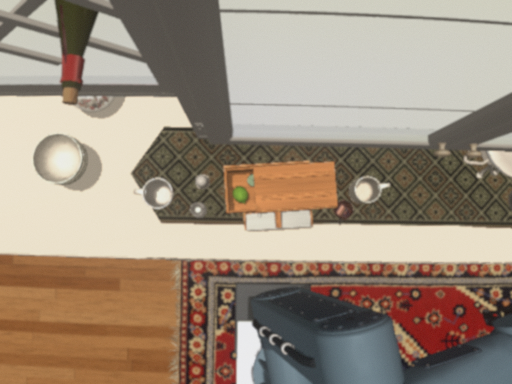

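View pics/scene0.png

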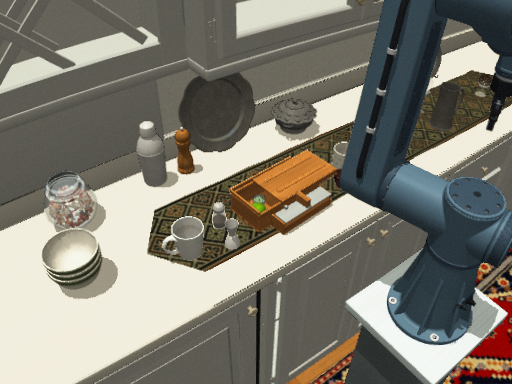

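The top view shows the box at cols 224–337, rows 162–231. The plate halves are at rows 212–230 and the lug is near col 280. The lid is drawn towards image right (world −y). Next I fit the box pose.

Run:
```python
from h import *
def rect(P): 
    r=cv2.minAreaRect((P[:,:2]*1000).astype(np.float32));print(np.round(r[0],1),np.round(r[1],1),round(r[2],2))
for n in("top","scene"):
    d=np.load(n+"0.npy");m=np.load(f"m_{n}_press_plate.npy")|np.load(f"m_{n}_box.npy")|np.load(f"m_{n}_lug_push.npy")
    P,_,_=pts(n,d,m)
    print(n)
    pl=P[(P[:,2]>.043)&(P[:,2]<.057)&(P[:,0]<.485)&(P[:,0]>.42)];print("plate",len(pl),pl.min(0),pl.max(0));rect(pl)
    lug=P[(P[:,2]>.072)&(P[:,0]<.47)];print("lug",len(lug),np.round(lug.min(0),4),np.round(lug.max(0),4));rect(lug)
    L=P[(P[:,2]>.074)&(P[:,2]<.09)&(P[:,0]>.485)];print("lid");rect(L)
    # edges: back edge line of lid
    b=[(y,L[abs(L[:,1]-y)<.006,0].max()) for y in np.arange(-.1,.1,.01)];print("yaw back",np.polyfit(*np.array(b).T,1))
    f=[(y,pl[abs(pl[:,1]-y)<.006,0].min()) for y in np.r_[np.arange(-.035,.03,.01),np.arange(.06,.12,.01)] if (abs(pl[:,1]-y)<.006).any()];print("front",np.polyfit(*np.array(f).T,1))
im=cv2.imread("pics/scene0.png")[140:245,210:350];cv2.imwrite("pics/crop0.png",cv2.resize(im,None,fx=5,fy=5,interpolation=cv2.INTER_CUBIC))
```

```text
top
plate 969 [ 0.42696083 -0.05236599  0.04305561] [0.48456066 0.19111629 0.05691517]
[455.3  69.4] [243.6  57.3] 89.73
lug 74 [0.4344 0.0394 0.0726] [0.4691 0.0546 0.0867]
[451.9  46.8] [34.7 15.1] 0.89
lid
[551.8  42.6] [140.4 320.6] 4.55
yaw back [-0.057134   0.6221098]
front [-0.08395444  0.43563091]
scene
plate 781 [ 0.42359795 -0.05418128  0.04304859] [0.48494973 0.1986498  0.0569288 ]
[454.7  72.1] [ 61.1 252.6] 0.46
lug 67 [0.4325 0.0372 0.0723] [0.4694 0.0581 0.0826]
[451.3  47.8] [37.7 18.9] 5.41
lid
[553.3  41.4] [144.  327.8] 4.21
yaw back [-0.03739487  0.62483416]
front [-0.07942563  0.4343524 ]
```

View pics/crop0.png

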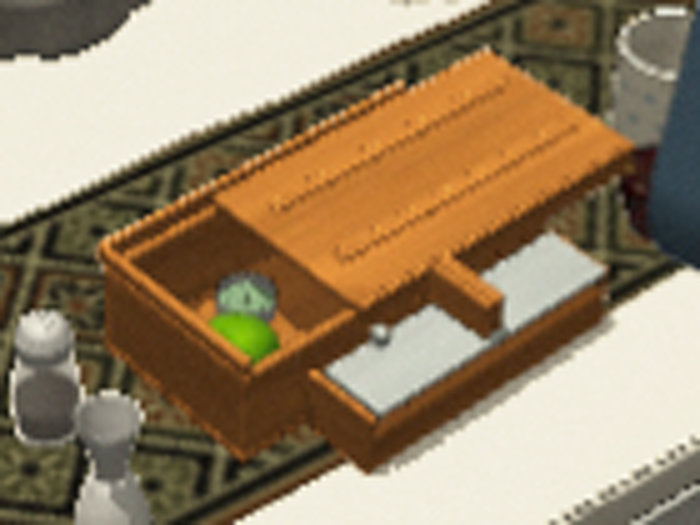

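Plan: keep the gripper shut, come down behind the lug, press the plate, then slide it along +y of the box.

Emit:
{"fn": "move_arm", "kwargs": {"series": [[[0, 29, -28, 0, 0.06], [0, 58, -56, 5, 0.12], [0, 87, -83, 10, 0.18], [0, 116, -110, 15, 0.24], [0, 145, -138, 20, 0.3], [0, 174, -165, 25, 0.36], [0, 203, -193, 30, 0.363], [0, 232, -220, 40, 0.363], [0, 260, -247, 50, 0.363], [0, 280, -266, 60, 0.363]]]}}

```text
time_s: 1.83
eef_pos: [0.3844, -0.1603, 0.1712]
eef_rot: [-0.0, 0.999, 0.035, 0.001]
wrist_force: [0.3, -0.6, 0.1]
opening: 0.003
grasp_force: 0.0
```

Run:
```python
from h import *
rep()
o=ctrl.get_obs();q=o["eef_rot"];print(2*np.arctan2(q[2],q[1]))
```

```text
{'time_s': np.float64(1.8333), 'eef_pos': array([ 0.3844, -0.1603,  0.1712]), 'eef_rot': array([-0.000e+00,  9.994e-01,  3.540e-02,  5.000e-04]), 'wrist_force': array([ 0.2971, -0.6418,  0.0652]), 'opening': np.float64(0.0033)}
0.070785620588809
```

Emit:
{"fn": "move_arm", "kwargs": {"series": [[[0, 16, -33, 0, 0], [0, 32, -66, 5, 0], [0, 48, -99, 12, 0], [0, 64, -132, 24, 0], [0, 80, -164, 36, 0], [0, 80, -164, 48, 0], [0, 80, -164, 60, 0], [0, 80, -164, 71, 0], [0, 80, -164, 71, 0], [0, 80, -164, 71, 0]]]}}

```text
time_s: 2.67
eef_pos: [0.4518, 0.0063, 0.1]
eef_rot: [-0.0, 0.999, 0.035, -0.001]
wrist_force: [0.2, 0.6, 0.5]
opening: 0.002
grasp_force: 0.0
```

Run:
```python
from h import *
rep()
for n,(a,b,c,e) in {"scene":(120,245,220,380),"top":(150,240,210,350)}.items():
    im,d=camera(n);im=im[a:b,c:e];cv2.imwrite(f"pics/{n}1.png",cv2.resize(im,None,fx=4.5,fy=4.5,interpolation=cv2.INTER_CUBIC))
    r=outline_of("lug_push",n)
    P,_,_=pts(n,d,np.ones(d.shape,bool));l=P[(P[:,2]>.06)&(P[:,2]<.084)&(P[:,0]<.468)&(P[:,0]>.425)&(P[:,1]>-.02)&(P[:,1]<.08)]
    print(n,len(l),np.round(np.percentile(l,[2,50,98],axis=0),4))
```

```text
{'time_s': np.float64(2.6667), 'eef_pos': array([0.4518, 0.0063, 0.1   ]), 'eef_rot': array([-2.000e-04,  9.994e-01,  3.500e-02, -6.000e-04]), 'wrist_force': array([0.1976, 0.6209, 0.5187]), 'opening': np.float64(0.0019)}
scene 101 [[0.4328 0.0396 0.0604]
 [0.4463 0.0519 0.0761]
 [0.467  0.0581 0.083 ]]
top 7 [[0.4632 0.0487 0.0606]
 [0.466  0.0516 0.0806]
 [0.4663 0.0562 0.0818]]
```

View pics/scene1.png

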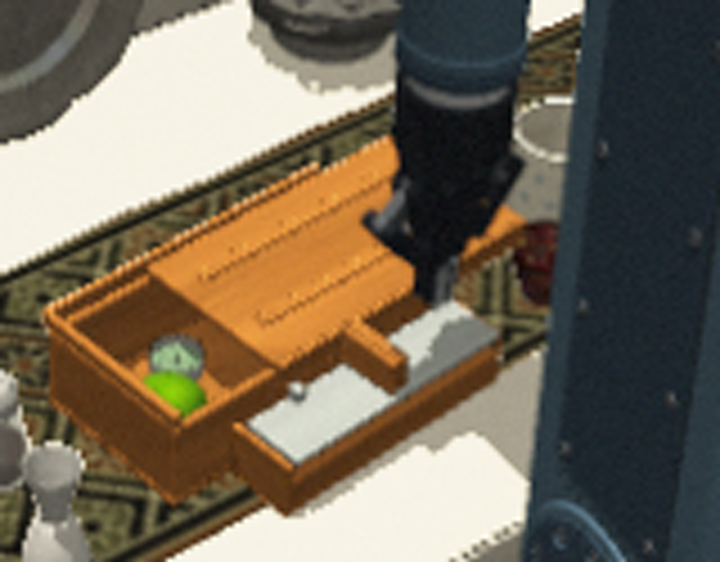

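View pics/top1.png

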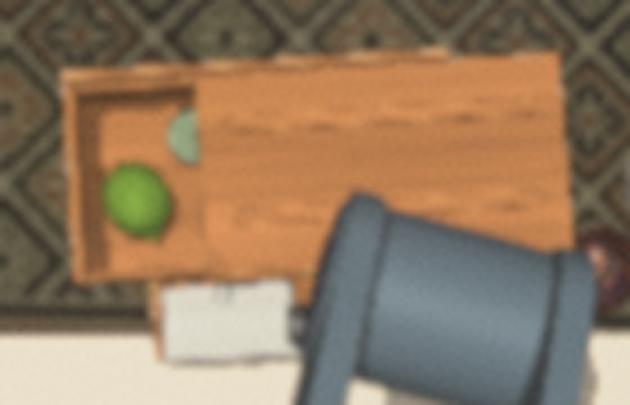

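The scene crop shows the fingertip at about (437,300) behind the lug, whose top edge runs from (350,325) to (405,355). A linkage prong sticks out towards the lug at about (370,220). I measure its height above the tip before going down.

Run:
```python
from h import *
o=ctrl.get_obs();p=o["eef_pos"];ps=.07
im,d=camera("scene")
P,u,v=pts("scene",d,np.ones(d.shape,bool))
D=P-p;X=D[:,0]*np.cos(ps)+D[:,1]*np.sin(ps);Y=-D[:,0]*np.sin(ps)+D[:,1]*np.cos(ps);Z=D[:,2]
k=(abs(X)<.06)&(abs(Y)<.08)&(Z>-.005)&(Z<.15)
for z in range(-5,130,5):
    s=k&(Z*1000>=z)&(Z*1000<z+5)
    if s.sum():print(z,s.sum(),"X",np.round([X[s].min()*1e3,X[s].max()*1e3]),"Y",np.round(np.sort(Y[s]*1e3)[[0,-1]]), "u",u[s].min(),u[s].max(),v[s].min(),v[s].max())
```

```text
-5 2 X [-5.  6.] Y [4. 5.] u 313 316 185 187
0 5 X [-13.  -0.] Y [-9.  8.] u 314 320 185 187
5 10 X [-12.   3.] Y [-15.  14.] u 312 321 182 186
10 11 X [-14.   1.] Y [-13.  14.] u 313 321 181 185
15 11 X [-11.   6.] Y [-10.  17.] u 312 321 180 184
20 15 X [-12.   5.] Y [-5. 17.] u 312 320 180 183
25 12 X [-13.   5.] Y [-7. 17.] u 312 321 178 182
30 6 X [-13.  -2.] Y [-2. 14.] u 314 320 178 180
35 9 X [-14.  -8.] Y [-7. 16.] u 315 321 176 179
40 10 X [-14.  -7.] Y [-35.  12.] u 316 328 170 178
45 23 X [-16.   9.] Y [-25.  33.] u 307 327 170 179
50 30 X [-14.  10.] Y [-35.  35.] u 309 329 168 178
55 21 X [-15.   8.] Y [-36.  39.] u 306 329 166 177
60 32 X [-17.  12.] Y [-42.  44.] u 305 331 165 176
65 33 X [-20.  12.] Y [-46.  48.] u 304 332 162 176
70 32 X [-20.   2.] Y [-48.  51.] u 307 333 161 175
75 33 X [-20.   3.] Y [-56.  57.] u 303 334 158 174
80 37 X [-20.  11.] Y [-50.  60.] u 301 333 157 173
85 44 X [-19.  11.] Y [-57.  62.] u 300 335 155 172
90 55 X [-19.  11.] Y [-55.  62.] u 301 334 154 171
95 41 X [-23.   7.] Y [-19.  61.] u 302 329 159 169
100 35 X [-22.   7.] Y [-14.  51.] u 307 328 158 165
105 37 X [-23.   9.] Y [-12.  42.] u 307 328 158 163
110 16 X [-14.   2.] Y [ 7. 42.] u 308 321 158 162
115 18 X [-14.   7.] Y [20. 40.] u 308 317 156 160
120 11 X [-11.   6.] Y [25. 39.] u 309 316 155 158
125 22 X [-39.  11.] Y [-22.  39.] u 308 333 151 157
```

The linkage widens in tool y from about 42 mm above the tip, which is right at the lug's top. A quarter turn puts the prongs across the box instead (over 90 mm high above the lid at 81). I rotate by −90°.

Emit:
{"fn": "move_arm", "kwargs": {"series": [[[0, 0, 0, 0, -0.12], [0, 0, 0, 0, -0.24], [0, 0, 0, 0, -0.36], [0, 0, 0, 0, -0.48], [0, 0, 0, 0, -0.6], [0, 0, 0, 0, -0.72], [0, 0, 0, 0, -0.84], [0, 0, 0, 0, -0.96], [0, 0, 0, 0, -1.08], [0, 0, 0, 0, -1.2]]]}}

```text
time_s: 3.75
eef_pos: [0.4525, 0.0058, 0.1009]
eef_rot: [0.0, 0.804, 0.595, 0.0]
wrist_force: [0.3, 0.5, -0.0]
opening: -0.004
grasp_force: 0.0
```

Emit:
{"fn": "move_arm", "kwargs": {"series": [[[0, 0, 0, 0, -0.12], [0, 0, 0, 0, -0.24], [0, 0, 0, 0, -0.36], [0, 0, 0, 0, -0.366], [0, 0, 0, 0, -0.366], [0, 0, 0, 10, -0.366], [0, 0, 0, 20, -0.366], [0, 0, 0, 30, -0.366], [0, 0, 0, 36, -0.366], [0, 0, 0, 36, -0.366]]]}}

```text
time_s: 4.58
eef_pos: [0.4504, 0.0065, 0.0621]
eef_rot: [-0.002, 0.684, 0.729, -0.001]
wrist_force: [-0.3, -0.3, 0.8]
opening: 0.001
grasp_force: 0.0
```

Run:
```python
from h import *
rep();o=ctrl.get_obs();q=o["eef_rot"];print(o["q"],2*np.arctan2(q[2],q[1]))
im,d=camera("scene");im=im[120:245,220:380];cv2.imwrite("pics/scene2.png",cv2.resize(im,None,fx=4.5,fy=4.5,interpolation=cv2.INTER_CUBIC))
```

```text
{'time_s': np.float64(4.5833), 'eef_pos': array([0.4504, 0.0065, 0.0621]), 'eef_rot': array([-0.0018,  0.684 ,  0.7295, -0.001 ]), 'wrist_force': array([-0.3415, -0.3196,  0.8282]), 'opening': np.float64(0.0012)}
[-2.50174041e-01  1.47571863e-01  2.03601708e+00 -5.03623510e-06
  9.62157923e-01 -3.14434788e-01] 1.6350599611550944
```

View pics/scene2.png

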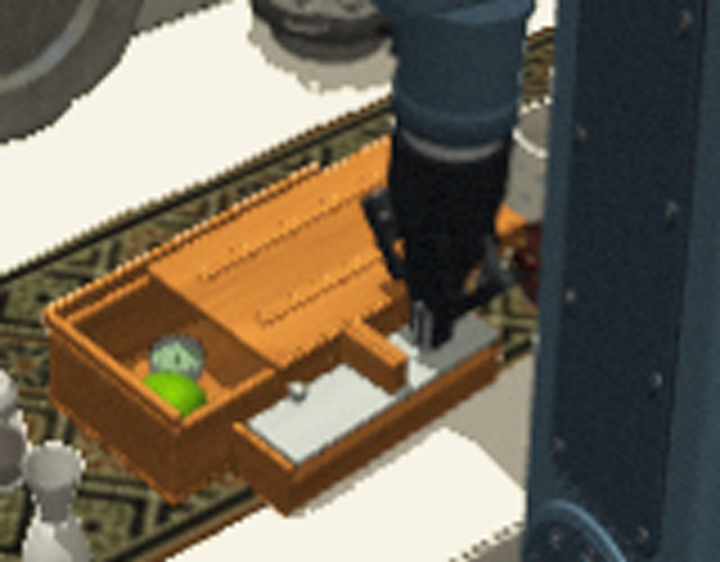

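The closed fingertips, at about (430,345), sit over the middle of the plate strip just behind the lug. The prong is clear above the lid. Now I press.

Emit:
{"fn": "move_arm", "kwargs": {"series": [[[0, 0, 0, 5, 0], [0, 0, 0, 10, 0], [0, 0, 0, 13, 0], [0, 0, 0, 16, 0], [0, 0, 0, 18, 0], [0, 0, 0, 20, 0], [0, 0, 0, 22, 0], [0, 0, 0, 22, 0], [0, 0, 0, 22, 0], [0, 0, 0, 22, 0]]]}}

```text
time_s: 5.47
eef_pos: [0.4522, 0.0061, 0.0424]
eef_rot: [0.0, 0.684, 0.73, -0.0]
wrist_force: [-1.5, 0.6, 3.9]
opening: -0.003
grasp_force: 1.9
```

Emit:
{"fn": "move_arm", "kwargs": {"series": [[[0, 0, 0, 1, 0], [0, 0, 0, 2, 0], [0, 0, 0, 2.5, 0], [0, 0, 0, 3, 0], [0, 0, 0, 3, 0], [0, 0, 0, 3, 0], [0, 0, 0, 3, 0], [0, 0, 0, 3, 0], [0, 0, 0, 3, 0], [0, 0, 0, 3, 0]]]}}

```text
time_s: 6.3
eef_pos: [0.4522, 0.0061, 0.0393]
eef_rot: [0.0, 0.684, 0.73, 0.0]
wrist_force: [-2.7, -0.1, 5.0]
opening: 0.001
grasp_force: 2.4
```

```bash
python3 -c "
from h import *
rep()"
```

```text
{'time_s': np.float64(6.3), 'eef_pos': array([0.4522, 0.0061, 0.0393]), 'eef_rot': array([0.    , 0.6838, 0.7297, 0.    ]), 'wrist_force': array([-2.7362, -0.0695,  4.9685]), 'opening': np.float64(0.0015)}
```

Emit:
{"fn": "move_arm", "kwargs": {"series": [[[0, 2, 0, 1, 0], [0, 6, 0, 1, 0], [0, 11, 0, 1, 0], [0, 16, 0, 1, 0], [0, 21, 0, 1, 0], [0, 26, 0, 1, 0], [0, 31, 0, 1, 0], [0, 36, 0, 1, 0], [0, 41, 0, 1, 0], [0, 43, 0, 1, 0]]]}}

```text
time_s: 7.13
eef_pos: [0.4505, 0.0487, 0.0389]
eef_rot: [0.001, 0.684, 0.73, 0.0]
wrist_force: [-0.3, -5.5, 4.9]
opening: -0.004
grasp_force: 2.5
```

Run:
```python
from h import *
rep()
im,d=camera("scene");im=im[120:245,220:380];cv2.imwrite("pics/scene3.png",cv2.resize(im,None,fx=4.5,fy=4.5,interpolation=cv2.INTER_CUBIC))
```

```text
{'time_s': np.float64(7.1333), 'eef_pos': array([0.4505, 0.0487, 0.0389]), 'eef_rot': array([1.400e-03, 6.835e-01, 7.299e-01, 3.000e-04]), 'wrist_force': array([-0.3075, -5.5032,  4.8819]), 'opening': np.float64(-0.0039)}
```

View pics/scene3.png

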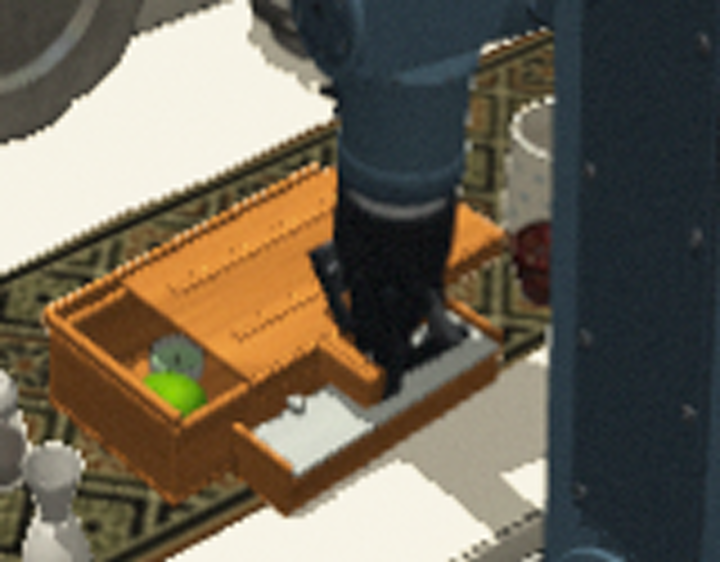

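The lug now sits at about (350,365) in the crop and slides ahead of the finger. The plate is visibly down. I continue, trimming slightly away from the tooth.

Emit:
{"fn": "move_arm", "kwargs": {"series": [[[0, 4, -0.5, 0, 0], [0, 8, -1, 0, 0], [0, 12, -1.5, 0, 0], [0, 16, -2, 0, 0], [0, 20, -2, 0, 0], [0, 24, -2, 0, 0], [0, 28, -2, 0, 0], [0, 32, -2, 0, 0], [0, 36, -2, 0, 0], [0, 40, -2, 0, 0]]]}}

```text
time_s: 8.02
eef_pos: [0.4461, 0.0883, 0.0389]
eef_rot: [0.001, 0.684, 0.73, 0.0]
wrist_force: [-0.4, -6.2, 6.0]
opening: 0.002
grasp_force: 2.5
```

Emit:
{"fn": "move_arm", "kwargs": {"series": [[[0, 2, 0, 0, 0], [0, 4, 0, 0, 0], [0, 6, 0, 0, 0], [0, 8, 0, 0, 0], [0, 10, 0, 0, 0], [0, 11, 0, 0, 0], [0, 12, 0, 0, 0], [0, 13, 0, 0, 0], [0, 14, 0, 0, 0], [0, 14, 0, 0, 0]]]}}

```text
time_s: 8.85
eef_pos: [0.445, 0.1023, 0.0388]
eef_rot: [0.001, 0.684, 0.73, 0.0]
wrist_force: [0.3, -4.4, 5.9]
opening: -0.006
grasp_force: 2.5
```

Emit:
{"fn": "move_arm", "kwargs": {"series": [[[0, 1, 0, 0, 0], [0, 2, 0, 0, 0], [0, 3, 0, 0, 0], [0, 4, 0, 0, 0], [0, 5, 0, 0, 0], [0, 6, 0, 0, 0], [0, 6, 0, 0, 0], [0, 6, 0, 0, 0], [0, 6, 0, 0, 0], [0, 6, 0, 0, 0]]]}}

```text
time_s: 9.68
eef_pos: [0.445, 0.1028, 0.039]
eef_rot: [0.004, 0.683, 0.73, -0.003]
wrist_force: [-2.3, -36.7, 7.8]
opening: -0.003
grasp_force: 2.5
```

The lid is firmly on the end stop (37 N, no more travel, at the expected position). I back off a few mm with the catch still held, then rise.

Emit:
{"fn": "move_arm", "kwargs": {"series": [[[0, -3, 0, 0, 0], [0, -6, 0, 0, 0], [0, -9, 0, 0, 0], [0, -9, 0, -1, 0], [0, -9, 0, -5, 0], [0, -9, 0, -10, 0], [0, -9, 0, -15, 0], [0, -9, 0, -25, 0], [0, -9, 0, -45, 0], [0, -9, 0, -65, 0]]]}}

```text
time_s: 10.52
eef_pos: [0.4425, 0.1, 0.1035]
eef_rot: [-0.001, 0.684, 0.73, -0.001]
wrist_force: [0.4, 0.1, 1.2]
opening: -0.003
grasp_force: 0.0
```

Emit:
{"fn": "move_arm", "kwargs": {"series": [[[0, 0, 0, -25, 0], [0, 0, 0, -50, 0], [0, 0, -20, -75, 0], [0, -20, -50, -85, 0], [0, -50, -70, -85, 0], [0, -80, -80, -85, 0], [0, -110, -80, -85, 0], [0, -140, -80, -85, 0], [0, -170, -80, -85, 0], [0, -170, -80, -85, 0]]]}}

```text
time_s: 11.35
eef_pos: [0.3753, -0.079, 0.1892]
eef_rot: [0.001, 0.685, 0.728, -0.001]
wrist_force: [0.1, -0.1, 1.0]
opening: 0.002
grasp_force: 0.0
```

Run:
```python
from h import *
rep()
a=[]
for n,(a,b,c,e) in {"scene":(140,255,210,350),"top":(150,240,210,350)}.items():
    im,d=camera(n);im=im[a:b,c:e];cv2.imwrite(f"pics/{n}4.png",cv2.resize(im,None,fx=5,fy=5,interpolation=cv2.INTER_CUBIC))
    P,_,_=pts(n,d,np.ones(d.shape,bool))
    l=P[(P[:,2]>.065)&(P[:,2]<.09)&(P[:,0]<.465)&(P[:,0]>.42)&(P[:,1]>0)&(P[:,1]<.16)];print(n,"lug",len(l),np.round(np.percentile(l,[2,50,98],axis=0),4))
    p=P[(P[:,2]>.03)&(P[:,2]<.06)&(P[:,0]<.465)&(P[:,0]>.436)&(P[:,1]>-.02)&(P[:,1]<.09)];print("plate z",np.median(p[:,2]))
```

```text
{'time_s': np.float64(11.35), 'eef_pos': array([ 0.3753, -0.079 ,  0.1892]), 'eef_rot': array([ 1.100e-03,  6.852e-01,  7.283e-01, -6.000e-04]), 'wrist_force': array([ 0.0816, -0.1227,  0.9568]), 'opening': np.float64(0.0019)}
scene lug 96 [[0.4269 0.1149 0.0658]
 [0.4436 0.1274 0.0771]
 [0.4639 0.1332 0.0812]]
plate z 0.049268220730105936
top lug 78 [[0.4273 0.1143 0.0738]
 [0.4446 0.1231 0.0805]
 [0.4647 0.1305 0.0862]]
plate z 0.050558337638669563
```

View pics/scene4.png

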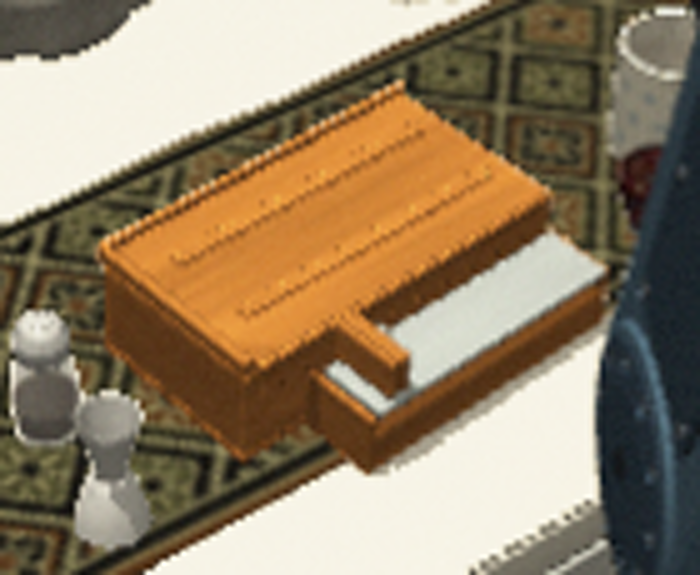

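The lid is flush with the box's end. The lug, at about (375,355), is near the plate's left end, and the plate is back up at z = 50 mm. The shaker, jigger and cup haven't moved and the arm is clear, so I hand in.

```bash
python3 -c "
from h import *
print(order.hand_in())"
```

```text
the job is handed in; nothing more can be done
None
```

The lid is shut against its end stop, the catch has sprung back up behind the lug, the arm is clear, and the job was handed in after about 11.5 s of robot time; no verdict came back.

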